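Open the child-safe cap of the hob cleaner jug

TASK

Open the jug of hob cleaner that stands in the caddy: press its safety cap down against the spring, keep it pressed while you twist it counter-clockwise (seen from above) about a sixth of a turn until it comes free, and lift it straight up. Finish while still holding the cap in the gripper, upright and roughly 5 to 10 cm clear above the jug's open neck. Leave the jug standing in its caddy and do not disturb the tub beside it, the glass jar or the bowl.

Things in the scene. Friction and masses are not known exactly. Their poses are not given: they have to be found in the camera images.
- cap: the jug's black round ribbed push-and-turn cap, 50 mm across, 32 mm tall, hollow, 60 g, no other like it here. Origin: centre of its open underside, z up. Starts locked on the neck, top 182 mm above the worktop, its x along the jug's x. Grip it at any yaw round its rim; with fingertips just above its lower edge they stay 20 mm above the jug's shoulder. How it opens: see cap_top and neck_top.
- cap_top (a point): centre of the cap's flat top, 32 mm above the cap's origin. A spring in the cap (0.9 N/mm) holds it up against a catch with about 6 N. It turns only while pressed 3.5 mm or more below its starting height (about 9 N) and bottoms out at 8 mm (about 13 N); 5 to 7 mm is right. Unpressed, or clockwise, it has only about 10 degrees of play.
- jug: white rectangular plastic jug, 0.5 to 0.9 kg, loose in the caddy (1.5 mm play, cannot turn): body 96 (x) by 80 (y) by 112 mm, shoulder up to 125 mm, neck in its middle 30 mm across (flange 40 mm) up to 165 mm; a loop handle on its +x side reaches 85 mm from the middle, below 107 mm. Origin: centre of its underside, z up.
- neck_top (a point): centre of the neck's upper end, 165 mm above the jug's underside, under the cap at the start. Kept pressed, the cap must turn 60 degrees (50 to 70 will do) counter-clockwise seen from above; a stop ends the turn at about 73, and pressed hard against it the cap jams: ease back some 10 degrees. Let up, it springs up about 6 mm and lifts straight off.
- caddy: dark steel caddy fixed to the worktop, 107 mm (x) by 182 mm (y), walls 45 mm high and 4 mm thick, floor 4 mm, two bays side by side centred at y = +43.5 and -43.5 mm. The jug stands in one bay, the tub in the other. Origin: centre of its underside.
- tub: low round white tub with a wide black lid, 78 mm across, 98 mm tall, in the caddy's other bay; leave alone. Origin: centre of its underside.
- jar: glass storage jar with a wooden lid, 93 mm across, 136 mm tall, on the worktop; leave alone. Origin: centre of its underside.
- bowl: small ceramic bowl, 110 mm across, 45 mm tall, on the worktop; leave alone. Origin: centre of its underside.
Not all that is in view belongs to the job. Of the things like the cap, leave any that is green or purple; of the rest the larger one is meant.

How it is judged:
On the way, in this order (a step that is already met when the one before it is completed fails the run):
1. the cap is pressed down by more than 2.5 mm, still in its locked position (z of cap in the frame of neck_top below -0.0215 m and angle between the x axis of cap and the x axis of jug, either way round below 0.35 rad), for 0.05 s.
2. the cap has been turned at least 45 degrees while still sitting on the neck (z of cap in the frame of neck_top below -0.009 m and angle between the x axis of cap and the x axis of jug, either way round above 0.785 rad), for 0.05 s.
At the end, for the whole second after the job is handed in: The fingers hold the cap (over 2 N), still, upright within 17 deg, its underside 30 to 150 mm above the neck and within 40 mm of its axis, touching neither jug, tub nor caddy; the jug stands down in its bay (moved under 12 mm); tub, jar and bowl within 30 mm of their starts (z of cap in the frame of neck_top between 0.03 and 0.15 m and horizontal distance between cap and neck_top below 0.04 m and angle between cap's own z axis and vertical below 0.3 rad and contact force between cap and the fingers above 2 N and contact force between cap and jug below 0.1 N and contact force between cap and tub below 0.1 N and contact force between cap and caddy below 0.1 N and linear speed of each of cap, jug below 0.03 m/s and angle between jug's own z axis and vertical below 0.1 rad and z of jug in the frame of caddy below 0.012 m and distance of jug from where it was at the start of the episode below 0.012 m and distance of each of tub, jar, bowl from where it was at the start of the episode below 0.03 m); the arm keeps its last pose, push and grip.
It fails at once if the jug is tipped or pulled out of its caddy (angle between jug's own z axis and vertical above 0.3 rad or z of jug in the frame of caddy above 0.035 m).
It fails at once if the tub, the glass jar or the bowl is knocked away or over (distance of any of tub, jar, bowl from where it was at the start of the episode above 0.04 m or angle between any of tub, jar's own z axis and vertical above 0.4 rad or angle between bowl's own z axis and vertical above 0.5 rad).
It also fails if it takes over 35 s, if anything falls off the work surface, if the arm or the gripper's body presses on something with over 40 N, if the wrist force passes 120 N, or if a joint passes its speed limit or range.

ROBOT

A 7-joint arm with a two-finger parallel gripper is mounted at the origin on the work surface. World frame = base frame: x ahead of the robot, y to its left, z up, the work surface at z = 0. Lengths are in m, angles in rad, forces in N, time in s.
With the tool pointing down it reaches from about 0.425 to 0.925 m from the base axis. Payload 6.8 kg.
Tool frame: the origin (TCP) lies at the very end of the fingers, on their centre line; the grasp point (between the pads) lies 19 mm behind it; z points along the fingers, y is the line along which they close (so a half turn about z gives the same grasp; the last joint's range is limited). The gripper opens to 88 mm and grips with 3 to 60 N. Pads are 20 mm wide; open, the fingers measure 115 mm over their backs; the gripper's body (75 mm by 178 mm) begins 61 mm behind the grasp point.
Start: joints at [1.203, 0.477, 0.022, 1.555, -0.011, 1.109, -0.083], TCP at [0.173, -0.652, 0.223] pointing down, gripper open.
Joint ranges: [-2.96, 2.96], [-0.34, 2.1], [-1.41, 1.46], [0.24, 2.44], [-1.37, 4.51], [0.17, 1.92], [-2.96, 2.96]. Speed limits (rad/s): [2.39, 2.39, 3.14, 3.14, 3.14, 3.14, 3.14].

INTERFACE

Orientations are given as a rotation vector (axis times angle).
In Python, from bench import status, optics, env gives the robot as it stands. The module is installed in compiled form; this text tells all that it offers.
- The arm moves only by the tool tcp_steps, called after "Request:" as a command line: name --pt "numbers of a row" for each row, then --argument value for the rest. Schema: {"type":"object","properties":{"rows":{"type":"array","items":{"type":"array","items":{"type":"number"},"minItems":4,"maxItems":4},"minItems":1,"maxItems":8},"finger_gap":{"type":"number"},"squeeze":{"type":"number"},"only":{"type":"string"},"quiet":{"type":"boolean"},"lines":{"type":"string"}},"required":["rows"],"additionalProperties":false}. rows is a list of rows, 1 to 8 of them, each of 4 numbers: dx, dy, dz in m, then a turn about the tool's z in rad; each row shifts and turns the commanded pose from where the row before left it, along the tool's axes as they then stand; what a row does not reach is not made up. A row lasts 1/12 s, in which the tool goes at most 0.0417 m and 0.125 rad, less where a joint would pass 70% of its speed; a pose out of reach is approached as far as the arm can. finger_gap is the finger opening in m, set as the call begins (left out keeps the last). The fingers move at their own pace and stop on an object; squeeze is the grip in N (left out, the last holds). Time passes only in rows, so rows that do not move let the fingers close. The tool returns the time, the measured TCP pose, the force, the opening and the grip force at its end. only (a regular expression) keeps the lines of the reply that match it, lines (a string "A,B") keeps lines A to B, and quiet returns only ok. Input that does not fit is refused with a message, and nothing moves.
- status.observe(): the state, without advancing time (a new reading comes with each control period).
- optics.grab_frame(name): name is "scene" or "top" or "wrist"; returns a dict with "color" (480x640x3 uint8, red, green, blue), "intrinsics" (3x3 intrinsics, pixels), "origin" and "orientation" of the camera in the world; the wrist camera has in their place "hand_eye" (4x4, takes a point from camera to tool coordinates, whose origin is the TCP and whose axes are the flange's). Camera axes: x right, y down, z forward; pixel columns grow to the right and rows downward; lengths in m; the calibration is good to about 2 mm. A picture is of the moment at which its call begins: read the wrist's pose just before it. There is no depth.
- env.finish_job(): hands the job in; it is judged then, once.
The state is a dict: "t": time; "qpos": joint angles; "joint_vel": joint speeds; "tau": joint torques, N m; "tool_pos": TCP position; "tcp_rot": TCP orientation; "wrist_force": force on the tool from outside, world axes, zero at the start; "moment": the same for the moment, N m; "finger_gap": finger opening in m; "grip_force": force on a finger pad.
Only numpy, scipy, OpenCV 4.12 (cv2) and the standard library are available. Lean on these libraries where they do the work, as an engineer would, in place of code of your own. Each camera call takes 0.05 s, during which the arm holds its last target. There are 200 camera calls.

## Working session

There is one attempt and no reset: what is moved stays moved. The work goes in short steps, Python scripts to look and compute and a tool call to move; the robot and the scene stay as the last step left them, time stands still between calls to the robot, and variables do not carry over. Pictures are saved under pics/ and viewed, at most 10 in all, crops included, and the job is handed in when it is done.

```bash
mkdir -p pics; python3 - <<'E'
from bench import status, optics
import cv2,pickle
s=status.observe();print({k:s[k] for k in('t','tool_pos','tcp_rot','wrist_force','finger_gap')})
for n in('scene','top'):
    f=optics.grab_frame(n);pickle.dump(f,open(n+'.pkl','wb'));cv2.imwrite(f'pics/{n}0.png',f['color'][...,::-1]);print(n,f['intrinsics'],f['origin'],f['orientation'])
E
```

```text
{'t': 0.0, 'tool_pos': array([ 0.17324124, -0.6517756 ,  0.22168416]), 'tcp_rot': array([-3.11335252e+00, -4.06723576e-01,  5.69569597e-04]), 'wrist_force': array([-0.45093479,  0.16990646, -0.0457433 ]), 'finger_gap': 0.08771014732400412}
scene [[444.11838854   0.         318.37063223]
 [  0.         444.11838854 247.55526741]
 [  0.           0.           1.        ]] [ 1.30745275 -0.42652013  0.80526206] [-2.00163353 -1.13146573  0.57388834]
top [[537.10379919   0.         323.23755218]
 [  0.         537.10379919 239.91854245]
 [  0.           0.           1.        ]] [ 0.34576711 -0.01384433  1.12657289] [-2.11512161  2.13879695 -0.20406525]
```

View pics/scene0.png

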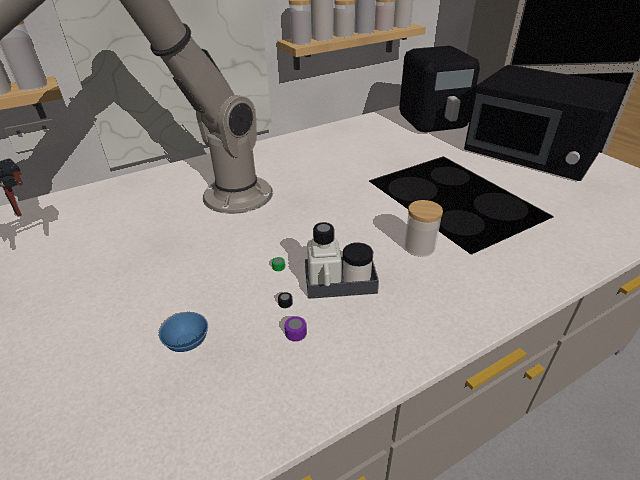

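View pics/top0.png

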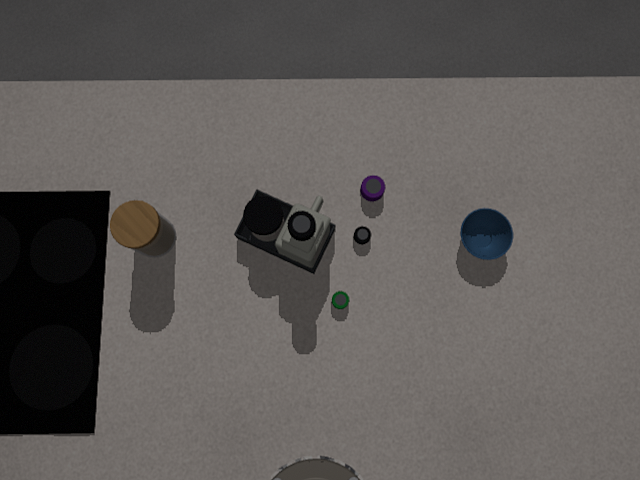

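Candidates: the black cap on the jug (scene 323,232; top 301,225), a small loose black cap (scene 285,299; top 362,235), a green cap (278,264; 340,300), a purple cap (295,328; 372,188) and the black tub lid (357,255; 263,214). I choose the larger black one, on the jug's neck, and check it in a crop.

```bash
python3 - <<'E'
import cv2,pickle,numpy as np
a=pickle.load(open('scene.pkl','rb'))['color'][210:310,260:390];b=pickle.load(open('top.pkl','rb'))['color'][180:280,225:355]
b=cv2.convertScaleAbs(b,alpha=2)
im=np.vstack([cv2.resize(x,None,fx=3,fy=3,interpolation=cv2.INTER_CUBIC) for x in(a,b)])
cv2.imwrite('pics/crop.png',im[...,::-1])
E
```

```text
(no output)
```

View pics/crop.png

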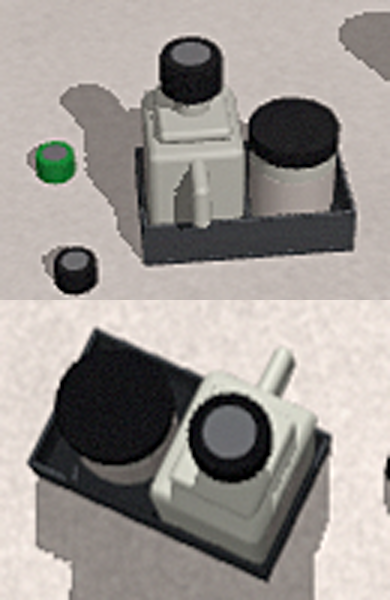

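The crop confirms it. The jug cap's grey disk is centred at about scene (324,227.7) and top (302,225), and the handle points up-right in the top view.

```bash
cat > h.py <<'E'
import pickle,numpy as np
from scipy.spatial.transform import Rotation as R
def ray(n,uv):
    f=pickle.load(open(n+'.pkl','rb'));d=R.from_rotvec(f['orientation']).as_matrix()@np.linalg.inv(f['intrinsics'])@[*uv,1]
    return np.array(f['origin']),d/np.linalg.norm(d)
def onz(n,uv,z):
    o,d=ray(n,uv);return o+d*(z-o[2])/d[2]
def tri(rs):
    A=sum(np.eye(3)-np.outer(d,d) for o,d in rs);b=sum((np.eye(3)-np.outer(d,d))@o for o,d in rs);return np.linalg.solve(A,b)
E
python3 - <<'E'
from h import *
import cv2
from bench import status
c={}
for n,(u0,v0,u1,v1) in {'scene':(312,220,336,236),'top':(288,212,316,240)}.items():
    im=pickle.load(open(n+'.pkl','rb'))['color'][v0:v1,u0:u1].astype(float)
    g=im.mean(2); lo,hi=(70,150) if n=='scene' else (35,75)
    m=((g>lo)&(g<hi)&(np.ptp(im,axis=2)<12)).astype(np.uint8)
    k,l,st,ce=cv2.connectedComponentsWithStats(m,connectivity=4)
    print(n,[(st[i,4],ce[i]+[u0,v0]) for i in range(1,k) if st[i,4]>15])
us,ut=(323.6,227.4),(301.8,224.8)
print('tri',tri([ray('scene',us),ray('top',ut)]),onz('scene',us,.182),onz('top',ut,.182))
p=[onz('top',(225+x/3,180+(y-300)/3),.045) for x,y in((30,465),(268,578),(330,437),(97,330))]
print(np.round(p,3),'centre',np.mean(p,0))
s=status.observe();print(R.from_rotvec(s['tcp_rot']).as_matrix().round(3))
E
```

```text
scene [(np.int32(81), array([323.18518519, 227.39506173]))]
top [(np.int32(244), array([301.06967213, 223.51229508])), (np.int32(19), array([312.36842105, 237.89473684]))]
tri [0.55183515 0.01903174 0.18067471] [0.55385895 0.01956377 0.182     ] [0.55086217 0.01763323 0.182     ]
[[ 0.561  0.159  0.045]
 [ 0.481 -0.003  0.045]
 [ 0.578 -0.046  0.045]
 [ 0.656  0.115  0.045]] centre [0.56891267 0.05621372 0.045     ]
[[ 0.966  0.257 -0.001]
 [ 0.257 -0.966  0.001]
 [-0.    -0.002 -1.   ]]
```

Request:
tcp_steps --pt "0.0225 -0.0229 -0.002 0" --pt "0.0225 -0.0229 -0.002 0" --pt "0.0225 -0.0229 -0.002 0" --pt "0.0225 -0.0229 -0.002 0" --pt "0.0225 -0.0229 -0.002 0" --pt "0.0225 -0.0229 -0.002 0" --pt "0.0225 -0.0229 -0.002 0" --pt "0.0225 -0.0229 -0.002 0" --finger_gap 0.088 --squeeze 40

```text
t: 0.77
tool_pos: [0.3006, -0.4274, 0.2385]
tcp_rot: [-3.115, -0.407, 0.001]
wrist_force: [0.3, 0.3, 0.4]
finger_gap: 0.0878
grip_force: 0.0
```

Request:
tcp_steps --pt "0.0225 -0.0229 -0.002 0" --pt "0.0225 -0.0229 -0.002 0" --pt "0.0225 -0.0229 -0.002 0" --pt "0.0225 -0.0229 -0.002 0" --pt "0.0225 -0.0229 -0.002 0" --pt "0.0225 -0.0229 -0.002 0" --pt "0.0225 -0.0229 -0.002 0" --pt "0.0225 -0.0229 -0.002 0"

```text
t: 1.43
tool_pos: [0.4274, -0.2043, 0.2546]
tcp_rot: [-3.115, -0.407, 0.001]
wrist_force: [-0.2, -0.4, 0.9]
finger_gap: 0.0878
grip_force: 0.0
```

Request:
tcp_steps --pt "0.0223 -0.0229 0 0" --pt "0.0223 -0.0229 0 0" --pt "0.0223 -0.0229 0 0" --pt "0.0223 -0.0229 0 0" --pt "0.0223 -0.0229 0 0" --pt "0.0223 -0.0229 0 0" --pt "0.0223 -0.0229 0 0" --pt "0.0223 -0.0229 0 0"

```text
t: 2.1
tool_pos: [0.5528, 0.0184, 0.2543]
tcp_rot: [3.115, 0.407, -0.001]
wrist_force: [0.8, -0.4, 0.8]
finger_gap: 0.088
grip_force: 0.0
```

Request:
tcp_steps --pt "0 0 0 0" --pt "0 0 0 0"

```text
t: 2.27
tool_pos: [0.5526, 0.019, 0.2541]
tcp_rot: [-3.114, -0.413, 0.001]
wrist_force: [0.1, -0.5, 0.2]
finger_gap: 0.0879
grip_force: 0.0
```

```bash
python3 - <<'E'
from bench import status, optics
import cv2,pickle
s=status.observe();f=optics.grab_frame('wrist');f['s']=s;pickle.dump(f,open('wrist.pkl','wb'));cv2.imwrite('pics/w1.png',f['color'][...,::-1]);print(s['qpos'],s['tool_pos'],f['hand_eye'],f['intrinsics'])
E
```

```text
[ 0.21789003  0.28133473 -0.44139161  1.78892968  0.13237294  1.10134876
 -1.57571215] [0.55263573 0.01904773 0.25414711] [[-1.07789375e-03 -9.52297715e-01 -3.05168643e-01  8.46509253e-02]
 [ 9.99999310e-01 -1.16932444e-03  1.16827146e-04 -5.39708468e-04]
 [-4.68095376e-04 -3.05168306e-01  9.52298318e-01 -1.62705488e-01]
 [ 0.00000000e+00  0.00000000e+00  0.00000000e+00  1.00000000e+00]] [[342.34848008   0.         317.46399674]
 [  0.         342.34848008 239.75281936]
 [  0.           0.           1.        ]]
```

View pics/w1.png

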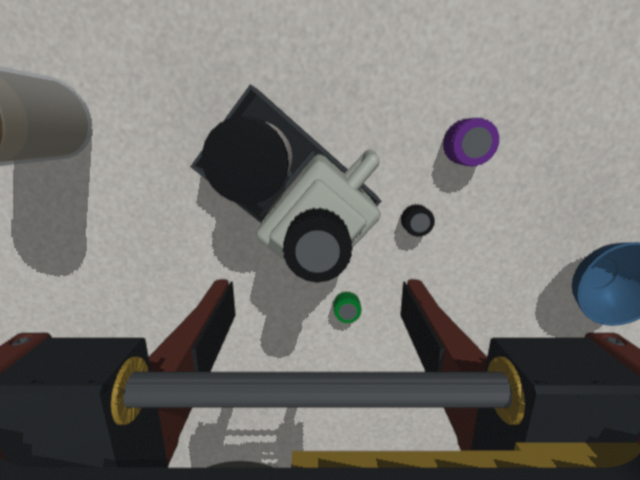

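The wrist view shows the cap's grey top centred at about (318,251), with the open fingers either side of it. I'll compute the offset.

```bash
python3 - <<'E'
from h import *
import cv2
f=pickle.load(open('wrist.pkl','rb'));g=f['color'].astype(float);m=g[225:285,280:356].mean(2)
m=((m>60)&(m<125)).astype(np.uint8);k,l,st,ce=cv2.connectedComponentsWithStats(m,connectivity=4)
print([(st[i,4],ce[i]+[280,225]) for i in range(1,k) if st[i,4]>50])
s=f['s'];Rt=R.from_rotvec(s['tcp_rot']).as_matrix();H=f['hand_eye']
uv=[318,251]
o=H[:3,3];d=H[:3,:3]@np.linalg.inv(f['intrinsics'])@[*uv,1]
O=s['tool_pos']+Rt@o;D=Rt@d;P=O+D*(.182-O[2])/D[2];print('cap top',P,'tool frame',Rt.T@(P-s['tool_pos']))
T=np.array([.553,.019,.182]);print(Rt.T@(T-s['tool_pos']))
E
```

```text
[(np.int32(598), array([295.74749164, 272.85953177])), (np.int32(67), array([351.82089552, 238.07462687])), (np.int32(1435), array([317.15818815, 251.01045296]))]
cap top [0.55330312 0.01943284 0.182     ] tool frame [ 0.00079244 -0.00012994  0.07214676]
[0.00038704 0.00020899 0.07214671]
```

Three measurements agree within 1 mm. Descending to TCP z of about 0.157, then closing.

Request:
tcp_steps --pt "0.0007 0 0.016 0" --pt "0 0 0.016 0" --pt "0 0 0.016 0" --pt "0 0 0.016 0" --pt "0 0 0.014 0" --pt "0 0 0.01 0" --pt "0 0 0.009 0" --pt "0 0 0 0"

```text
t: 2.98
tool_pos: [0.552, 0.016, 0.156]
tcp_rot: [3.115, 0.405, -0.005]
wrist_force: [0.3, -0.8, -0.8]
finger_gap: 0.0877
grip_force: 0.0
```

Request:
tcp_steps --pt "0 0 0 0" --pt "0 0 0 0" --pt "0 0 0 0" --pt "0 0 0 0" --pt "0 0 0 0" --pt "0 0 0 0" --finger_gap 0.03 --squeeze 45

```text
t: 3.48
tool_pos: [0.5534, 0.0178, 0.1581]
tcp_rot: [-3.115, -0.407, -0.001]
wrist_force: [-0.5, 3.1, 3.4]
finger_gap: 0.0509
grip_force: 1.7
```

Request:
tcp_steps --pt "0 0 0 0" --pt "0 0 0 0" --pt "0 0 0 0" --pt "0 0 0 0"

```text
t: 3.82
tool_pos: [0.5534, 0.0181, 0.158]
tcp_rot: [-3.114, -0.408, -0.001]
wrist_force: [-1.3, 3.4, 4.8]
finger_gap: 0.0495
grip_force: 45.0
```

Request:
tcp_steps --pt "0 0 0.001 0" --pt "0 0 0.001 0" --pt "0 0 0.001 0" --pt "0 0 0.001 0" --pt "0 0 0 0" --pt "0 0 0 0"

```text
t: 4.32
tool_pos: [0.5538, 0.0183, 0.1546]
tcp_rot: [-3.114, -0.408, -0.002]
wrist_force: [-3.1, 3.5, 8.6]
finger_gap: 0.0498
grip_force: 45.0
```

Request:
tcp_steps --pt "0 0 0.001 0" --pt "0 0 0.001 0" --pt "0 0 0.001 0" --pt "0 0 0 0" --pt "0 0 0 0"

```text
t: 4.73
tool_pos: [0.5539, 0.0184, 0.1519]
tcp_rot: [-3.114, -0.408, -0.003]
wrist_force: [-3.1, 4.4, 9.9]
finger_gap: 0.0497
grip_force: 45.0
```

Request:
tcp_steps --pt "0 0 0.0005 -0.08" --pt "0 0 0 -0.1" --pt "0 0 0 -0.1" --pt "0 0 0 -0.1" --pt "0 0 0 -0.1" --pt "0 0 0 0"

```text
t: 5.23
tool_pos: [0.5547, 0.0184, 0.1517]
tcp_rot: [2.926, 1.144, 0.006]
wrist_force: [-2.4, 4.1, 10.7]
finger_gap: 0.0497
grip_force: 45.0
```

```bash
python3 -c "
from bench import status
s=status.observe();print(s['moment'],s['qpos'][6])"
```

```text
[0.97964931 0.39437318 0.10771533] -1.1986356394773696
```

Request:
tcp_steps --pt "0 0 0 -0.1" --pt "0 0 0 -0.1" --pt "0 0 0 -0.1" --pt "0 0 0 -0.1" --pt "0 0 0 -0.1" --pt "0 0 0 -0.07" --pt "0 0 0 0" --pt "0 0 0 0"

```text
t: 5.9
tool_pos: [0.5547, 0.0183, 0.1517]
tcp_rot: [2.49, 1.914, 0.005]
wrist_force: [-1.3, 3.7, 10.5]
finger_gap: 0.0495
grip_force: 45.0
```

```bash
python3 - <<'E'
from bench import status, optics
import cv2
s=status.observe();print(s['moment'],s['qpos'])
f=optics.grab_frame('wrist');cv2.imwrite('pics/w2.png',f['color'][...,::-1])
E
```

```text
[0.81225709 0.43145572 0.07448762] [ 0.36659938  0.43581761 -0.64660083  1.88245809  0.32343713  0.9254883
 -0.6916974 ]
```

View pics/w2.png

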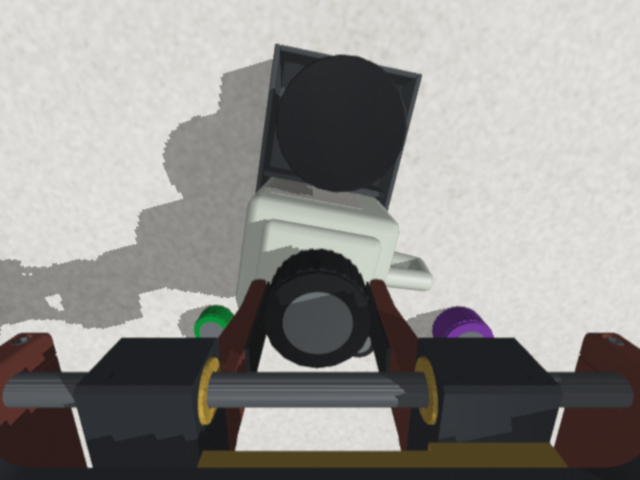

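The fingers are holding the cap, centred at about (317,315), and the tool turned 60° at only about 0.1 Nm, so the cap turned with them. Easing up.

Request:
tcp_steps --pt "0 0 -0.002 0" --pt "0 0 -0.002 0" --pt "0 0 -0.002 0" --pt "0 0 -0.002 0" --pt "0 0 -0.002 0" --pt "0 0 -0.002 0" --pt "0 0 0 0" --pt "0 0 0 0"

```text
t: 6.62
tool_pos: [0.5534, 0.017, 0.1621]
tcp_rot: [2.492, 1.913, 0.0]
wrist_force: [1.8, 2.5, 2.2]
finger_gap: 0.0495
grip_force: 45.0
```

Request:
tcp_steps --pt "0 0 -0.005 0" --pt "0 0 -0.006 0" --pt "0 0 -0.006 0" --pt "0 0 0 0"

```text
t: 6.95
tool_pos: [0.5536, 0.0169, 0.1803]
tcp_rot: [2.491, 1.912, 0.001]
wrist_force: [0.3, -1.0, -0.0]
finger_gap: 0.0497
grip_force: 45.0
```

Request:
tcp_steps --pt "0 0 -0.01 0" --pt "0 0 -0.012 0" --pt "0 0 -0.012 0" --pt "0 0 -0.012 0" --pt "0 0 -0.012 0" --pt "0 0 -0.01 0" --pt "0 0 0 0" --pt "0 0 0 0"

```text
t: 7.62
tool_pos: [0.5536, 0.0172, 0.2479]
tcp_rot: [2.491, 1.913, 0.001]
wrist_force: [-0.0, 1.3, -0.4]
finger_gap: 0.0498
grip_force: 45.0
```

```bash
python3 - <<'E'
from bench import status, optics
import cv2,pickle
f=optics.grab_frame('scene');pickle.dump(f,open('scene2.pkl','wb'));cv2.imwrite('pics/s2.png',cv2.resize(f['color'][150:320,240:440],None,fx=3,fy=3)[...,::-1])
E
```

```text
(no output)
```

View pics/s2.png

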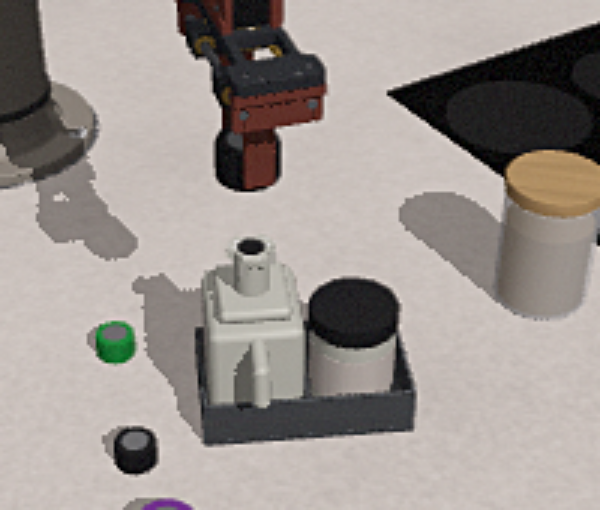

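The picture shows the cap held upright at crop (248,158), above the open neck at (252,248). The jug is still in its caddy and the tub and jar are undisturbed. I'll let it settle and hand in.

Request:
tcp_steps --pt "0 0 0 0" --pt "0 0 0 0" --pt "0 0 0 0"

```text
t: 7.92
tool_pos: [0.5529, 0.0172, 0.2465]
tcp_rot: [-2.491, -1.913, 0.001]
wrist_force: [-0.4, -0.4, -1.3]
finger_gap: 0.0495
grip_force: 45.0
```

```bash
python3 -c "
from bench import env
print(env.finish_job())"
```

```text
the job is handed in; nothing more can be done
None
```

The jug is open: I pressed the cap about 6 mm, turned it 60° counter-clockwise and lifted it off, and the job was handed in at about 8 s with the cap held upright roughly 7 cm above the neck; no verdict was returned.

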